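Lean the rinsed heat sink on the drip rack

TASK

The black finned heat sink that stands in a wooden stand has just been rinsed: lift it out and lean it on the blue drip rack to drain. Its lower edge stands on the rack's black rubber strip, close in at the foot of the two sloping posts and centred between them, and it leans back flat against both posts, either face to them, staying there without sliding when you let go. Leave the silver plate standing in its own wooden stand.

Things in the scene. Friction and masses are not known exactly. Their poses are not given: they have to be found in the camera images.
- sink_center (a point): centre of the black finned heat sink, a flat block 85 wide x 92 high x 14 mm thick, 190 g, upright in the 16 mm slot of a light wooden stand (70 mm long, 28 mm high, slot floor 6 mm above the bench), leaning there up to 6 degrees. Axes: y up along the height, x along the width, z out of the finned face (thickness). It and the silver plate may have changed places.
- sink_foot (a point): middle of the heat sink's lower end face (mid-thickness), 46 mm below its centre along its -y axis; same axes
- drip_rack: blue drip rack, fixed. Origin: on the bench, midway between the posts, under the foot of their front faces. z up, open front to -x. Black rubber strip from x = -52 mm to 0, top 8 mm above the bench. Two posts 12 mm wide at y = -31 and +31 mm (50 mm gap, open for a finger); their front faces rise from x = 0 at the strip and slope back to +x at 20 degrees from vertical, 62 mm long.
- plate_center (a point): centre of the silver aluminium plate with a square pocket, 106 wide x 84 high x 22 mm thick, standing upright in another light wooden stand; to be left alone. Axes: y up, z through its thickness

How it is judged:
By the outcome, as a careful person would: the job done as asked, in the order asked, and still so for the second after the job is handed in, with the robot touching nothing.
It also fails if it takes over 38 s, if anything falls off the work surface, if the arm or the gripper's body presses on something with over 40 N, if the wrist force passes 120 N, or if a joint passes its speed limit or range.

ROBOT

A 6-joint arm with a two-finger parallel gripper is mounted at the origin on a cart in front of the work surface, level with it; the furniture and walls round the work are solid. World frame = base frame: x ahead of the robot, y to its left, z up, the work surface at z = 0. Lengths are in m, angles in degrees, forces in N, time in s.
With the tool pointing down it reaches from about 0.25 to 0.725 m from the base axis. Payload 9.7 kg.
Tool frame: the origin (TCP) lies on the centre line of the jaws, within the pads' length; the fingertips stand bot.nose_length ahead of it and the grasp point (between the pads) lies 11 mm behind it (bot.nose_length is the distance from the TCP to the fingertips, in m); z points along the fingers, y is the line along which they close (so a half turn about z gives the same grasp; the last joint's range is limited). The gripper opens to 85 mm and grips with 20 to 120 N. Pads are 22 mm wide; open, the fingers measure 114 mm over their backs; the gripper's body (76 mm by 85 mm) begins 54 mm behind the grasp point. The pads swing forward as they close: fully open they stand 13 mm farther back than shut.
Start: joints at [76.089, 4.979, 10.078, 95.1, 0, 90], TCP at [0.132, 0.534, 0.239] pointing down, gripper open.
Joint ranges: [-179.16, 179.16], [-48.56, 103.87], [-65.8, 70.77], [-126.05, 130.52], [-82.76, 87.17], [-180, 180]. Speed limits (degrees/s): [127.2, 127.2, 147.25, 180, 180, 180].

INTERFACE

Orientations are given as [roll, pitch, yaw] about the fixed x, y, z axes, in that order (R = Rz(yaw) Ry(pitch) Rx(roll)).
In Python, from workcell import bot gives the robot as it stands. The module is installed in compiled form; this text tells all that it offers.
- The arm moves only by the shell command python3 -m inch 'ROWS' [OPENING] [FORCE]. ROWS is JSON, a list of rows, each a list of 4 numbers: the shift along the world's x, y, z in cm, then the turn about the world's z in degrees. A call has exactly 8 rows; each row is the pose to reach, as a shift and turn from the pose commanded when the call began; what a row does not reach only later rows make up. A row lasts 1/8 s, in which the tool goes at most 62.5 mm and 10.7 degrees, less where a joint would pass 70% of its speed; a pose out of reach is approached as far as the arm can. A call with a gripper value outside its range is refused whole. OPENING is the finger opening in cm, from 0 to 8.54, set as the call begins (- or left out, the last holds). The fingers move at their own pace and stop on an object; FORCE is the grip in N (left out, the last holds). Time passes only in rows, so rows that repeat a pose let the fingers close, or fill a call up. It gives the time, the measured TCP pose, the force, the opening and the grip force at its end, in the units of the state.
- bot.get_obs(): the state, without advancing time (a new reading comes with each control period).
- bot.camera(name): name is "side" or "top"; returns a dict with "img" (384x512x3 uint8, red, green, blue), "fovy" (degrees; the focal length in pixels is half the picture's height over the tangent of half this angle, whatever the lens; pixels are square), "cx", "cy" (the principal point, pixels), "dist" ([k1, k2, p1, p2, k3] as OpenCV has them; the pictures are not rectified), "R" (3x3) and "t" (3): a world point X has camera coordinates R X + t. Camera axes: x right, y down, z forward; pixel columns grow to the right and rows downward; lengths in m; the calibration is good to about 2 mm. A picture is of the moment at which its call begins. There is no depth.
- bot.job_done(): hands the job in; it is judged then, once.
Trained networks look in a picture, given as the dict that the camera call returned (one of the last four; its "shot" number tells which), for a name from the list of things; names that differ only in an ending like _2 or _b are one class to them, and where a whole thing is asked for, a point or a joint stands for the part that bears it (a point fixed in the world has none). Each returns a list of dicts, best first, with "score" (0 to 1); they miss things now and then, are a little off and sometimes report something else, mostly with a low value. They report only what shows in the picture. A call takes as long as a camera call.
- bot.find_in(thing, picture): "point" ([column, row] in pixels, amid what is visible of it).
- bot.landmark_of(thing, picture): "point" ([column, row] in pixels: a listed point, or the origin of a listed thing).
The state is a dict: "time": time; "q": joint angles; "qd": joint speeds; "joint_efforts": joint torques, N m; "ee_pos": TCP position; "tcp_rot": TCP orientation; "wrist_force": force on the tool from outside, world axes, zero at the start; "torque": the same for the moment, N m; "opening": finger opening in m; "grasp_force": force on a finger pad.
Only numpy, scipy, OpenCV 4.12 (cv2) and the standard library are available. Lean on these libraries where they do the work, as an engineer would, in place of code of your own. Each camera call takes 0.05 s, during which the arm holds its last target. There are 200 camera calls.

## Working session

There is one attempt and no reset: what is moved stays moved. The work goes in short steps, Python scripts to look and compute and a shell command to move; the robot and the scene stay as the last step left them, time stands still between calls to the robot, and variables do not carry over. Pictures are saved under pics/ and viewed, at most 10 in all, crops included, and the job is handed in when it is done.

```bash
mkdir -p pics; cat > h.py <<'E'
import numpy as np, cv2
from workcell import bot
def K(c):
    f=c["img"].shape[0]/2/np.tan(np.radians(c["fovy"]/2)); return np.array([[f,0,c["cx"]],[0,f,c["cy"]],[0,0,1]])
def ray(c,p):
    u=cv2.undistortPoints(np.array([[p]],float),K(c),np.array(c["dist"],float))[0,0]
    R=np.array(c["R"]);return -R.T@np.array(c["t"]),R.T@np.array([u[0],u[1],1])
def tri(c1,p1,c2,p2):
    o1,d1=ray(c1,p1);o2,d2=ray(c2,p2)
    s=np.linalg.lstsq(np.c_[d1,-d2],o2-o1,rcond=None)[0]
    a=o1+s[0]*d1;b=o2+s[1]*d2;return (a+b)/2,np.linalg.norm(a-b)
def atz(c,p,z):
    o,d=ray(c,p);return o+d*(z-o[2])/d[2]
def proj(c,X):
    R=np.array(c["R"]);return cv2.projectPoints(np.array(X,float).reshape(-1,3),cv2.Rodrigues(R)[0],np.array(c["t"],float),K(c),np.array(c["dist"],float))[0][:,0]
E
python3 - <<'E'
from h import *
o=bot.get_obs();print(o["ee_pos"],o["tcp_rot"],o["time"],bot.nose_length,o["wrist_force"])
C={n:bot.camera(n) for n in("side","top")}
for n,c in C.items():
    cv2.imwrite(f"pics/{n}0.png",c["img"][...,::-1]);print(n,ray(c,[256,192]))
for th in["sink_center","sink_foot","drip_rack","plate_center"]:
    L={n:bot.landmark_of(th,c) for n,c in C.items()}
    for n in L: print(th,n,[(np.round(d["point"],1),round(d["score"],2)) for d in L[n][:2]])
    if L["side"] and L["top"]: print(tri(C["side"],L["side"][0]["point"],C["top"],L["top"][0]["point"]))
E
```

```text
[0.1322126  0.53365199 0.2385918 ] [-1.79926240e+02  2.24578104e-03  1.66086663e+02] 0.0 0.008 [-0.72465349  1.40004252 -1.06161721]
side (array([-0.02382452, -0.64530714,  0.55851564]), array([ 0.46185809,  0.7397637 , -0.48961632]))
top (array([0.38491751, 0.08175586, 0.92166862]), array([ 0.05607781,  0.04523086, -0.99763219]))
sink_center side []
sink_center top [(array([225.9, 178.9]), 0.97)]
sink_foot side [(array([248.3, 196.9]), 0.67)]
sink_foot top [(array([229.5, 181.2]), 0.69)]
(array([0.4615517 , 0.17779018, 0.00660297]), np.float64(0.0070755734280322155))
drip_rack side [(array([317.6, 266.1]), 0.55)]
drip_rack top []
plate_center side [(array([210.4, 168.6]), 0.78)]
plate_center top [(array([163.9, 206.3]), 0.95)]
(array([0.40824452, 0.30392476, 0.05238547]), np.float64(0.012923346831005687))
```

View pics/side0.png

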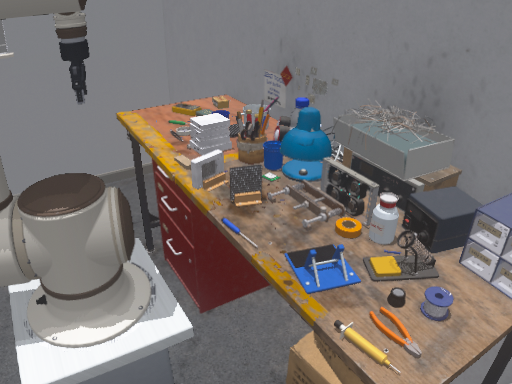

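View pics/top0.png

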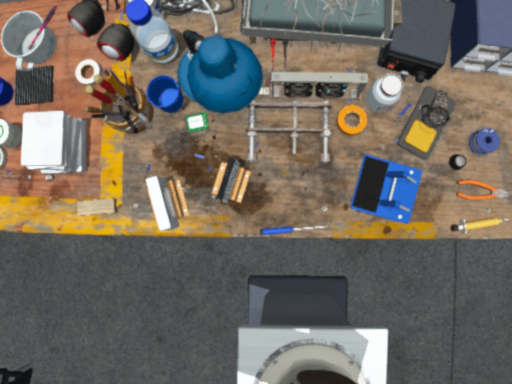

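The side view shows the heat sink in its stand near (246,186), the plate at (207,168) and the rack at (320,266). In the top view the sink is at (232,180), the plate at (160,203) and the rack at (388,187), with its strip to the left (+y) and posts to the right. Next I'll zoom in for angles.

```bash
python3 - <<'E'
import cv2,numpy as np
t=cv2.imread("pics/top0.png");s=cv2.imread("pics/side0.png")
f=lambda im,x,y,w,h:cv2.resize(im[y:y+h,x:x+w],(400,300),interpolation=cv2.INTER_CUBIC)
cv2.imwrite("pics/z0.png",np.vstack([np.hstack([f(t,190,150,80,60),f(t,345,150,80,60)]),np.hstack([f(s,210,155,80,60),f(s,280,235,80,60)])]))
E
```

```text
(no output)
```

View pics/z0.png

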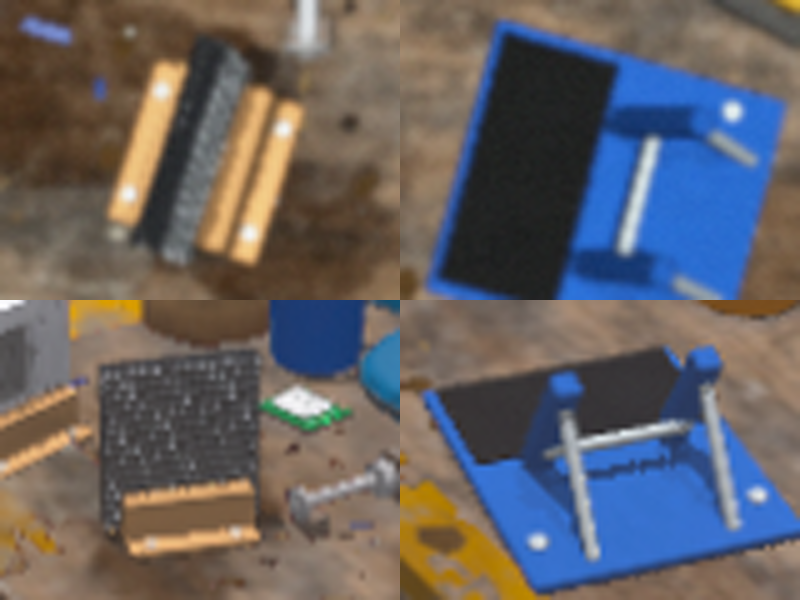

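```bash
cat > a.py <<'E'
from h import *
T=bot.camera("top");S=bot.camera("side")
t=lambda x,y:[190+x/5-.4,150+y/5-.4]
r=lambda x,y:[345+x/5-.4,150+y/5-.4]
s=lambda x,y:[210+x/5-.4,155+y/5-.4]
q=lambda x,y:[280+x/5-.4,235+y/5-.4]
P=lambda n,v:print(n,np.round(np.array(v)*1000,1))
P("sink top-left",[atz(T,t(*p),.098)[:2] for p in[(195,38),(133,240)]])
P("sink top frontedge",[atz(T,t(*p),.098)[:2] for p in[(220,45),(160,255)]])
P("side top front edge",[atz(S,s(*p),.098)[:2] for p in[(100,68),(258,50)]])
P("stand rail out L z28",[atz(T,t(*p),.028)[:2] for p in[(155,62),(108,218)]])
P("stand rail R inner z28",[atz(T,t(*p),.028)[:2] for p in[(252,88),(203,248)]])
P("strip",[atz(T,r(*p),.008)[:2] for p in[(108,32),(218,65),(150,300),(40,275)]])
P("rack net",atz(S,[317.6,266.1],0))
P("post foot mid",[atz(T,r(*p),.008)[:2] for p in[(208,120),(172,265)]])
P("post tops front edge side",[atz(S,q(*p),.066)[:2] for p in[(565,378-300),(705,350-300)] for p in[(p[0]-400,p[1])]])
for c,n in((T,"top"),(S,"side")):
    for th in("sink_center","sink_foot","drip_rack"):
        print(n,th,[(np.round(d["point"],1),round(d["score"],2)) for d in bot.landmark_of(th,c)[:1]])
E
python3 a.py
```

```text
sink top-left [[497.  172.4]
 [419.6 194.6]]
sink top frontedge [[494.4 162.8]
 [414.1 184.2]]
side top front edge [[417.6 191.5]
 [499.3 168.5]]
stand rail out L z28 [[496.4 196.5]
 [431.5 214.7]]
stand rail R inner z28 [[486.  156.1]
 [419.7 175.2]]
strip [[ 515.5 -108.8]
 [ 502.2 -156. ]
 [ 402.3 -126.6]
 [ 412.3  -79.9]]
rack net [ 447.3 -142.1    0. ]
post foot mid [[ 478.7 -151.5]
 [ 417.2 -136. ]]
post tops front edge side [[ 414.1 -158.1]
 [ 474.4 -173. ]]
top sink_center [(array([226.7, 180.5]), 0.61)]
top sink_foot [(array([232.1, 182.8]), 0.93)]
top drip_rack [(array([375.2, 191.6]), 0.74)]
side sink_center [(array([245.1, 182.4]), 0.91)]
side sink_foot [(array([247.1, 196.3]), 0.95)]
side drip_rack [(array([318.6, 266.4]), 0.67)]
```

```bash
python3 -m inch '[[4,-4.5,0,-2],[8,-9,0,-2],[12,-13,-1,-2],[16,-17.5,-2,-2],[20,-22,-3,-2],[24.5,-26.5,-4,-2],[28.5,-31,-5,-2],[32.5,-35.5,-6,-2]]' 5 40
python3 -m inch '[[0,0,0,0],[0,0,0,0],[0,0,-2,0],[0,0,-3,0],[0,0,-3,0],[0,0,-3,0],[0,0,-3,0],[0,0,-3,0]]'
python3 - <<'E'
from h import *
T=bot.camera("top");S=bot.camera("side");o=bot.get_obs();print(o["time"],o["ee_pos"],o["tcp_rot"],o["opening"])
f=lambda im,x,y,w,h:cv2.resize(im["img"][y:y+h,x:x+w,::-1],(400,300),interpolation=cv2.INTER_CUBIC)
cv2.imwrite("pics/z1.png",np.hstack([f(T,190,150,80,60),f(S,200,135,80,60)]))
E
```

```text
time: 1.9
ee_pos: [0.4584, 0.1771, 0.1792]
tcp_rot: [180.0, 0.0, 164.1]
wrist_force: [0.8, 1.7, 0.7]
opening: 0.05
grasp_force: 0.0
time: 2.9
ee_pos: [0.4574, 0.1789, 0.1497]
tcp_rot: [180.0, 0.0, 164.1]
wrist_force: [0.8, -0.4, -0.4]
opening: 0.0501
grasp_force: 0.0
3.0 [0.45731308 0.17885399 0.14946073] [1.79992267e+02 1.20629653e-02 1.64082330e+02] 0.04981066039174341
```

View pics/z1.png

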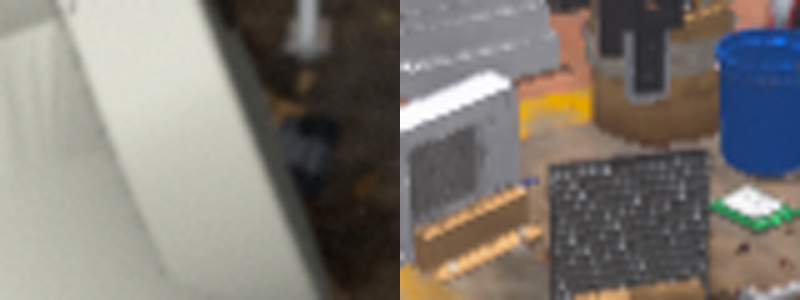

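The crop shows the near finger just above the sink, around (250,154) in the side image, clear of its top edge and centred once the opening's offset is allowed for. Descend and grip.

```bash
python3 -m inch '[[0,0,-2,0],[0,0,-3.5,0],[0,0,-5,0],[0,0,-6.5,0],[0,0,-7.5,0],[0,0,-8,0],[0,0,-8,0],[0,0,-8,0]]'
python3 -m inch '[[0,0,0,0],[0,0,0,0],[0,0,0,0],[0,0,0,0],[0,0,0,0],[0,0,0,0],[0,0,0,0],[0,0,0,0]]' 0.8 45
```

```text
time: 4.0
ee_pos: [0.4575, 0.179, 0.0698]
tcp_rot: [180.0, 0.0, 164.1]
wrist_force: [0.4, 0.4, -0.3]
opening: 0.0496
grasp_force: 0.0
time: 5.0
ee_pos: [0.4574, 0.1788, 0.0696]
tcp_rot: [180.0, 0.0, 164.1]
wrist_force: [-0.4, -2.3, 5.1]
opening: 0.0143
grasp_force: 45.8
```

```bash
python3 -m inch '[[0,0,0.7,0],[0,0,2,0],[0,0,4,0],[0,0,6,0],[0,0,8,0],[0,0,9,0],[0,0,10,0],[0,0,10,0]]'
python3 -m inch '[[0,-2,0,0],[0,-6,0,0],[0,-11,0,0],[0,-16,0,0],[0,-21,0,0],[0,-25,0,0],[0,-28,0,0],[0,-28.3,0,0]]'
python3 -m inch '[[-0.5,0,-1,0],[-0.5,0,-2,0],[-0.5,0,-3,0],[-0.5,0,-4,0],[-0.5,0,-5,0],[-0.5,0,-5,0],[-0.5,0,-5,0],[-0.5,0,-5,0]]'
python3 - <<'E'
from h import *
T=bot.camera("top");S=bot.camera("side");o=bot.get_obs();print(o["time"],o["ee_pos"],o["opening"],o["grasp_force"],o["wrist_force"])
f=lambda im,x,y,w,h:cv2.resize(im["img"][y:y+h,x:x+w,::-1],(w*5,h*5),interpolation=cv2.INTER_CUBIC)
cv2.imwrite("pics/z2.png",f(S,250,180,120,110))
for th in("sink_center","sink_foot","drip_rack"):
    L=[bot.landmark_of(th,c)[:1] for c in(T,S)]
    print(th,[(np.round(d["point"],1),round(d["score"],2)) for l in L for d in l])
    if L[0] and L[1]: print(tri(T,L[0][0]["point"],S,L[1][0]["point"]))
E
```

```text
time: 6.0
ee_pos: [0.4574, 0.179, 0.1697]
tcp_rot: [180.0, 0.0, 164.1]
wrist_force: [-0.3, 0.4, -2.2]
opening: 0.0139
grasp_force: 44.9
time: 7.0
ee_pos: [0.4568, -0.1056, 0.1685]
tcp_rot: [-180.0, -0.1, 163.9]
wrist_force: [0.0, 0.1, -2.3]
opening: 0.014
grasp_force: 44.8
time: 8.0
ee_pos: [0.4525, -0.1042, 0.1197]
tcp_rot: [180.0, 0.0, 164.1]
wrist_force: [0.1, -1.4, -1.2]
opening: 0.0139
grasp_force: 44.8
8.1 [ 0.45242427 -0.10421168  0.11962236] 0.013840843163401478 44.800769090652466 [ 0.14497601 -0.40800497 -1.6721907 ]
sink_center [(array([372.4, 181.3]), 0.66), (array([310.2, 216.7]), 0.97)]
(array([ 0.45251566, -0.10013898,  0.10033754]), np.float64(0.003913730137169472))
sink_foot [(array([368.9, 185.1]), 0.76), (array([312.1, 239.3]), 0.65)]
(array([ 0.45250183, -0.10729959,  0.04639845]), np.float64(0.0038816346212803185))
drip_rack [(array([377.2, 187.3]), 0.68)]
```

View pics/z2.png

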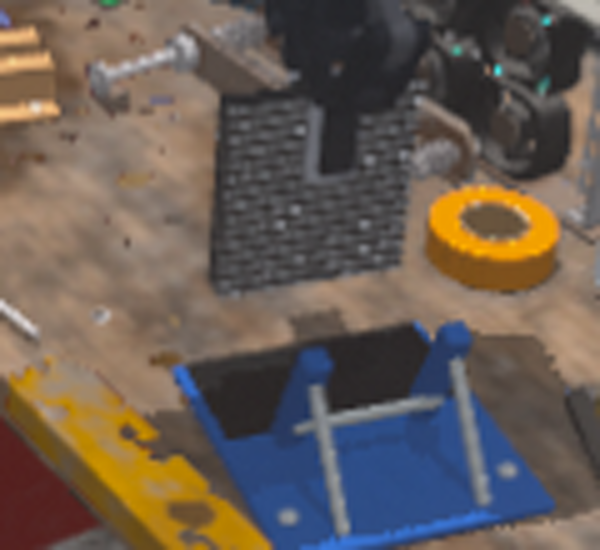

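The sink hangs nearly vertical in the jaws. Its lower face edge runs from crop (215,292) to (405,262), and the post tops are at crop (315,360) and (455,335). I'll use those corners to check the lateral centring and tilt.

```bash
python3 - <<'E'
from h import *
S=bot.camera("side")
s=lambda x,y:[250+x/5-.4,180+y/5-.4]
X=np.array([-.276,-.961]);Y=np.array([.961,-.276]);tcp=np.array([.4524,-.1042]);O=np.array([.449,-.144])
m=0
for z,ps in((.056,[(214,294),(406,264)]),(.148,[(221,95),(417,80)])):
    w=[atz(S,s(*p),z)[:2] for p in ps]; mid=(w[0]+w[1])/2
    print(z,np.round(np.array(w)*1e3,1),"rel tcp x,y",np.round(1e3*np.array([(mid-tcp)@X,(mid-tcp)@Y]),1),"len",np.linalg.norm(w[1]-w[0]))
w=np.array([atz(S,s(*p),.066)[:2] for p in[(315,352),(453,326)]]);print("post tops",w,(w.mean(0)-tcp)@Y,(w.mean(0)-O)@X, (O-tcp)@X,(O-tcp)@Y)
w=np.array([atz(S,s(*p),.008)[:2] for p in[(228,438),(436,400)]]);print("strip edge",w,[(a-O)@X for a in w])
E
```

```text
0.056 [[ 411.8  -94.2]
 [ 495.9 -119.1]] rel tcp x,y [1.9 2.1] len 0.08773386709673317
0.148 [[ 414.5  -86.4]
 [ 490.8 -117.5]] rel tcp x,y [-2.2 -0.4] len 0.0823930388148456
post tops [[ 0.41447263 -0.15754608]
 [ 0.47324965 -0.17312984]] 0.008668232886729469 0.021924108539572003 0.03918619999999999 0.007717399999999984
strip edge [[ 0.39808709 -0.12779296]
 [ 0.48968663 -0.15399554]] [np.float64(-0.0015230024443073785), np.float64(-0.001623791638106609)]
```

```bash
python3 -m inch '[[0,-1.3,0,0],[0,-2.6,-1,0],[0,-2.6,-2,0],[0,-2.6,-3,0],[0,-2.6,-4,0],[0,-2.6,-4.5,0],[0,-2.6,-4.5,0],[0,-2.6,-4.5,0]]'
python3 - <<'E'
from h import *
T=bot.camera("top");S=bot.camera("side");o=bot.get_obs();print(o["time"],o["ee_pos"],o["wrist_force"])
f=lambda im,x,y,w,h:cv2.resize(im["img"][y:y+h,x:x+w,::-1],(w*7,h*7),interpolation=cv2.INTER_CUBIC)
cv2.imwrite("pics/z3.png",f(S,275,210,90,80))
E
```

```text
time: 9.45
ee_pos: [0.4524, -0.1301, 0.0746]
tcp_rot: [-180.0, 0.0, 164.1]
wrist_force: [1.0, 0.7, -1.7]
opening: 0.0135
grasp_force: 44.8
9.55 [ 0.4524901  -0.13014046  0.07470774] [ 0.18879278 -0.11872759 -1.88316627]
```

View pics/z3.png

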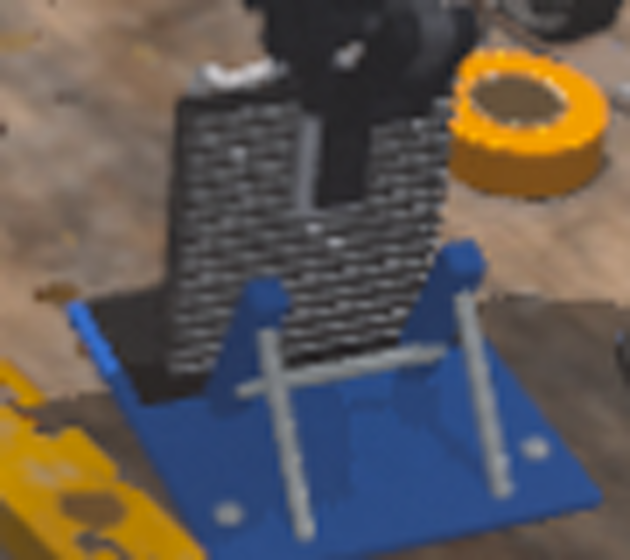

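The sink stands over the strip in line with the posts. Its lower left corner is at crop (173,376), with some strip still showing before the edge at about (145,403). I'll work out the remaining gap.

```bash
python3 - <<'E'
from h import *
S=bot.camera("side")
s=lambda x,y:[275+x/7-.4,210+y/7-.4]
X=np.array([-.276,-.961]);Y=np.array([.961,-.276]);O=np.array([.449,-.144])
for n,z,p in(("BL",.011,(172,377)),("strip",.008,(147,404)),("TL",.103,(182,98)),("TR",.103,(452,85)),("p1",.066,(265,282)),("p2",.066,(462,243)),("strip under",.008,(195,398)),("BR est",.011,(395,347)) ):
    d=atz(S,s(*p),z)[:2]-O;print(n,np.round([d@X*1e3,d@Y*1e3],1))
print((bot.get_obs()["ee_pos"][:2]-O)@np.c_[X,Y])
E
```

```text
BL [ -7.5 -42.5]
strip [ -1.  -52.7]
TL [-20.4 -41.1]
TR [-6.5 37.6]
p1 [ 22.1 -29.6]
p2 [20.  32.9]
strip under [  0.2 -37.9]
BR est [-2.9 28.5]
[-0.01423381 -0.00048282]
```

```bash
python3 -m inch '[[-0.05,-0.2,0,0],[-0.1,-0.35,0,0],[-0.15,-0.5,0,0],[-0.15,-0.5,-0.05,0],[-0.15,-0.5,-0.1,0],[-0.15,-0.5,-0.15,0],[-0.15,-0.5,-0.2,0],[-0.15,-0.5,-0.2,0]]'
```

```text
time: 10.6
ee_pos: [0.451, -0.1349, 0.0725]
tcp_rot: [180.0, 0.0, 164.1]
wrist_force: [1.5, 5.6, 3.0]
opening: 0.0136
grasp_force: 45.5
```

```bash
python3 -m inch '[[0,0,0,0],[0,0,0,0],[0,0,0,0],[0,0,0,0],[0,0,0,0],[0,0,0,0],[0,0,0,0],[0,0,0,0]]' 3.2
python3 - <<'E'
from h import *
S=bot.camera("side")
f=lambda im,x,y,w,h:cv2.resize(im["img"][y:y+h,x:x+w,::-1],(w*7,h*7),interpolation=cv2.INTER_CUBIC)
cv2.imwrite("pics/z4.png",f(S,275,210,90,80))
E
```

```text
time: 11.6
ee_pos: [0.4507, -0.1351, 0.0723]
tcp_rot: [180.0, 0.0, 164.1]
wrist_force: [-0.5, 0.6, 0.5]
opening: 0.032
grasp_force: 0.0
```

View pics/z4.png

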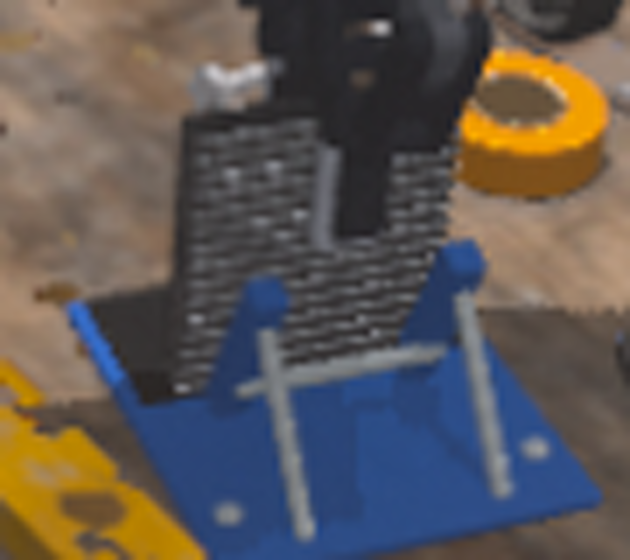

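The sink stands free and upright, its foot at the strip's inner edge near crop (178,396). I'll raise the fingers 1 cm and push the top back gently.

```bash
python3 -m inch '[[0,0,0.5,0],[0,0,1,0],[-0.15,-0.5,1,0],[-0.3,-1,1,0],[-0.42,-1.5,1,0],[-0.57,-2,1,0],[-0.7,-2.4,1,0],[-0.8,-2.8,1,0]]'
python3 -m inch '[[0,0,0,0],[-0.05,-0.15,0,0],[-0.1,-0.3,0,0],[-0.12,-0.4,0,0],[-0.12,-0.4,0,0],[-0.12,-0.4,0,0],[-0.12,-0.4,0,0],[-0.12,-0.4,0,0]]'
python3 - <<'E'
from h import *
S=bot.camera("side")
f=lambda im,x,y,w,h:cv2.resize(im["img"][y:y+h,x:x+w,::-1],(w*7,h*7),interpolation=cv2.INTER_CUBIC)
cv2.imwrite("pics/z5.png",f(S,275,210,90,80))
E
```

```text
time: 12.65
ee_pos: [0.4426, -0.1634, 0.0822]
tcp_rot: [-180.0, -0.0, 164.1]
wrist_force: [0.0, 0.1, -0.4]
opening: 0.0317
grasp_force: 0.0
time: 13.65
ee_pos: [0.4418, -0.1664, 0.0826]
tcp_rot: [179.9, 0.0, 164.1]
wrist_force: [0.6, 6.0, 3.2]
opening: 0.0318
grasp_force: 3.1
```

View pics/z5.png

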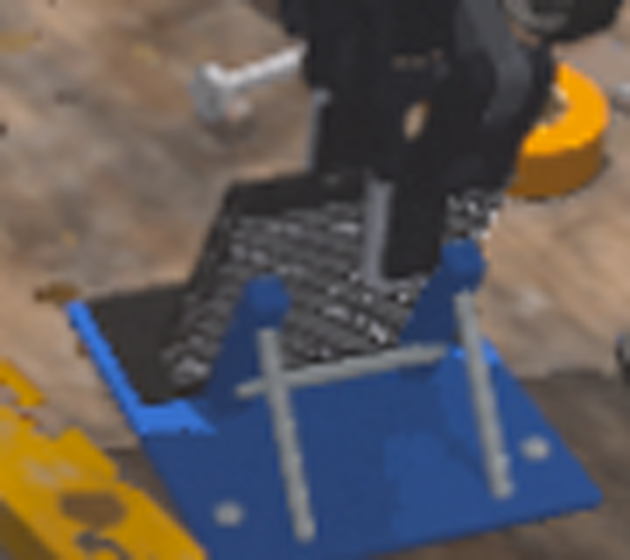

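The sink now leans against both posts, but its lower corner at crop (170,387) looks a few mm out from the strip edge. I'll withdraw upward and measure that.

```bash
python3 -m inch '[[0.03,0.1,0,0],[0.08,0.3,0,0],[0.08,0.3,2,0],[0.08,0.3,4,0],[0.08,0.3,6,0],[0.08,0.3,8,0],[0.08,4,8.5,0],[0.08,8,8.5,0]]'
python3 - <<'E'
from h import *
S=bot.camera("side");T=bot.camera("top")
f=lambda im,x,y,w,h:cv2.resize(im["img"][y:y+h,x:x+w,::-1],(w*8,h*8),interpolation=cv2.INTER_CUBIC)
cv2.imwrite("pics/z6.png",f(S,280,220,80,70))
X=np.array([-.276,-.961]);Y=np.array([.961,-.276]);O=np.array([.449,-.144])
for th in("sink_center","sink_foot"):
    L=[bot.landmark_of(th,c)[:1] for c in(T,S)]
    print(th,[(np.round(d["point"],1),round(d["score"],2)) for l in L for d in l])
    if L[0] and L[1]:
        p,e=tri(T,L[0][0]["point"],S,L[1][0]["point"]);d=p[:2]-O;print(d@X,d@Y,p[2],e)
# expected corner pixels if the rear foot edge is at x0
a=np.radians(20);k=[.342,.94]
for x0 in(0,-.005,-.01):
    B=np.array([[x0,-.0425],[x0,.0425],[x0+.092*k[0],-.0425],[x0+.092*k[0],.0425]])
    W=O+B[:,:1]*X+B[:,1:]*Y
    print(x0,np.round((proj(S,np.c_[W,[.008,.008,.0945,.0945]])+.4-[280,220])*8))
E
```

```text
time: 14.7
ee_pos: [0.4425, -0.0869, 0.1677]
tcp_rot: [-180.0, 0.1, 164.0]
wrist_force: [0.3, 0.2, 0.2]
opening: 0.0317
grasp_force: 0.0
sink_center [(array([321.6, 246.4]), 0.6)]
sink_foot [(array([317.4, 259.9]), 0.95)]
0 [[166. 377.]
 [462. 323.]
 [238. 179.]
 [557. 125.]]
-0.005 [[159. 366.]
 [454. 312.]
 [230. 167.]
 [548. 114.]]
-0.01 [[153. 354.]
 [447. 301.]
 [222. 155.]
 [539. 103.]]
```

View pics/z6.png

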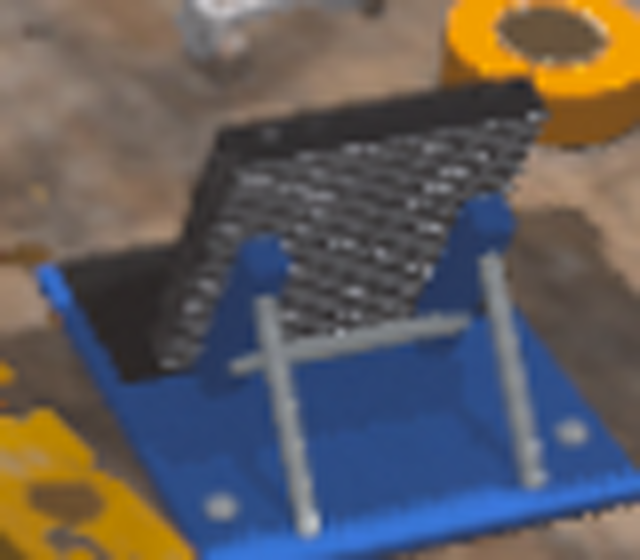

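The lower rear corner is at crop (162,370), against (166,377) predicted for a foot exactly home. So it leans at about 20° on both posts with the foot some 3 mm out. I'll nudge the foot in gently with the outside of one finger.

```bash
python3 -m inch '[[1.2,0.25,0,0],[2.4,0.45,-2,0],[2.4,0.45,-5,0],[2.4,0.45,-8,0],[2.4,0.45,-11,0],[2.4,0.45,-13,0],[2.4,0.45,-14.4,0],[2.4,0.45,-14.4,0]]' 5
python3 -m inch '[[0,0,0,0],[-0.05,-0.2,0,0],[-0.1,-0.4,0,0],[-0.15,-0.5,0,0],[-0.17,-0.6,0,0],[-0.19,-0.7,0,0],[-0.19,-0.7,0,0],[-0.19,-0.7,0,0]]'
```

```text
time: 16.0
ee_pos: [0.466, -0.0828, 0.0224]
tcp_rot: [-180.0, -0.1, 164.1]
wrist_force: [0.8, -0.9, 0.4]
opening: 0.0503
grasp_force: 0.0
time: 17.0
ee_pos: [0.4644, -0.0896, 0.0233]
tcp_rot: [180.0, -0.0, 164.1]
wrist_force: [-0.3, 1.4, 0.5]
opening: 0.0502
grasp_force: 0.0
```

Little or no contact yet, so continue in 1 mm rows.

```bash
python3 -m inch '[[-0.03,-0.1,0,0],[-0.05,-0.2,0,0],[-0.08,-0.3,0,0],[-0.1,-0.35,0,0],[-0.11,-0.4,0,0],[-0.11,-0.4,0,0],[-0.11,-0.4,0,0],[-0.11,-0.4,0,0]]'
```

```text
time: 18.0
ee_pos: [0.4636, -0.0927, 0.0233]
tcp_rot: [179.9, 0.0, 164.1]
wrist_force: [1.6, 8.7, 1.5]
opening: 0.0501
grasp_force: 0.0
```

```bash
python3 -m inch '[[-0.03,-0.1,0,0],[-0.04,-0.15,0,0],[-0.04,-0.15,0,0],[-0.04,-0.15,0,0],[-0.04,-0.15,0,0],[-0.04,-0.15,0,0],[-0.04,-0.15,0,0],[-0.04,-0.15,0,0]]'
```

```text
time: 19.0
ee_pos: [0.4635, -0.0929, 0.0236]
tcp_rot: [179.7, -0.0, 164.2]
wrist_force: [3.1, 17.2, 2.9]
opening: 0.0499
grasp_force: 0.0
```

Force rose with no movement, so the foot is home against the posts. Back off and check.

```bash
python3 -m inch '[[0.1,0.3,0,0],[0.3,1,0,0],[0.6,2,1,0],[0.6,2.5,4,0],[0.6,3,8,0],[0.6,3,12,0],[0.6,3,15,0],[0.6,3,15,0]]'
python3 - <<'E'
from h import *
S=bot.camera("side");o=bot.get_obs();print(o["time"],o["ee_pos"])
f=lambda im,x,y,w,h:cv2.resize(im["img"][y:y+h,x:x+w,::-1],(w*8,h*8),interpolation=cv2.INTER_CUBIC)
cv2.imwrite("pics/z7.png",f(S,280,220,80,70))
E
```

```text
time: 20.0
ee_pos: [0.4702, -0.0649, 0.1763]
tcp_rot: [180.0, 0.3, 164.1]
wrist_force: [0.4, -0.1, -1.5]
opening: 0.0502
grasp_force: 0.0
20.05 [ 0.46955821 -0.06488576  0.17453089]
```

View pics/z7.png

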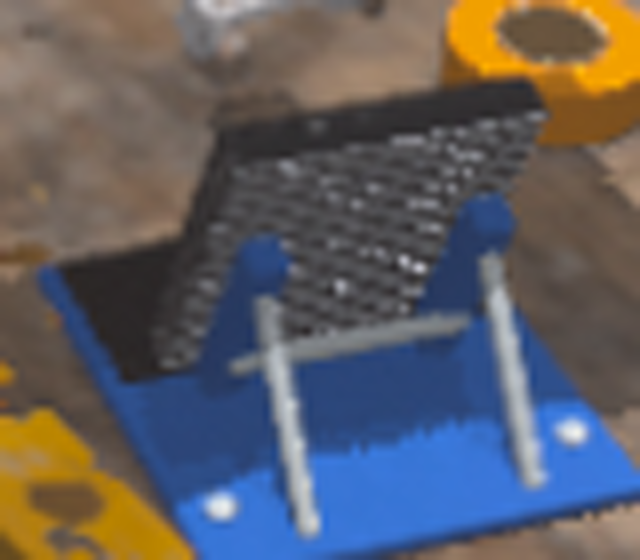

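The picture is unchanged: the lower edge (162,368) is at the foot of the posts, and the sink leans evenly on both posts with the gripper clear.

```bash
python3 -c "
from workcell import bot
print(bot.job_done())"
```

```text
the job is handed in; nothing more can be done
None
```

I lifted the heat sink out and leaned it on the drip rack, with its lower edge on the rubber strip at the foot of the posts, centred and against both. It stayed put after release, the plate was not touched, and the job was handed in at about 20 s; no verdict was returned.

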